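Hold the fuel-filter bowl mouth down over the nested catch cups

TASK

Stand the blue cup in the aluminium pan and the yellow cup in the blue one, each upright on the floor of the next, and let go of them, leaving the other things on the bench where they are. Then draw the aluminium filter bowl out of its leaning green pocket and turn it until its open mouth slants clearly downward, at least 20 degrees below level. Finish while still holding it in the gripper, motionless and touching nothing else, with its mouth over the yellow cup and a few centimetres above the rim.

Things in the scene. Friction and masses are not known exactly. Their poses are not given: they have to be found in the camera images.
- pan: Loose round aluminium pan, open on top: outer radius 46 mm at the foot, 50 mm at the rim, 45 mm high, wall 3 mm, floor 4 mm thick, 0.35 kg. Origin: centre of the underside; z up.
- mid_cup: Blue plastic cup, open on top: outer radius 27 mm at the foot, 31 mm at the rim, 80 mm high, wall 3 mm, floor 4 mm thick, about 0.12 kg. Stands upright on the bench at the start. Origin: centre of the underside; z is its axis towards the rim. In the pan it sticks out 39 mm above the pan's rim.
- small_cup: Yellow plastic cup, open on top: outer radius 20 mm at the foot, 23 mm at the rim, 110 mm high, wall 3 mm, floor 4 mm thick, about 0.08 kg. Stands upright on the bench at the start. Origin: centre of the underside; z is its axis towards the rim. In the blue cup it sticks out 34 mm above that cup's rim; with all nested its rim is 118 mm above the bench.
- small_cup_rim (a point): Centre of the yellow cup's mouth, in the plane of its rim, 110 mm along z from the cup's origin.
- filter_bowl: Filter bowl: aluminium tube, outer diameter 44 mm, 120 mm long, wall 3 mm, closed foot, open mouth, orange band 52 to 58 mm from the foot; about 0.2 kg, balances about 55 mm from the foot. Starts in the green holder's pocket, leaning 45 degrees, mouth up. Origin: centre of the foot; z: its axis towards the mouth. It is round: x and y mean nothing.
- bowl_mouth (a point): Centre of the filter bowl's open mouth, 120 mm along z from its origin.
- holder: Green holder fixed to the bench: foot plate 100 x 120 x 8 mm with an open square pocket, inside 50 x 50 mm, 45 mm deep, leaning 45 degrees: it opens up and towards the holder's -y, along (0, -0.707, 0.707) in its frame. The bowl has about 3 mm play a side and is drawn out that way; 75 mm of it sticks out. Origin: on the bench under the pocket; z up.
- pocket_floor (a point): Centre of the pocket's inner floor, 53 mm above the holder's origin.
- jar: Bystander: closed amber glass jar, radius 28 mm, 75 mm high, standing among the cups. Origin: centre of the underside.
- gauge: Bystander: pressure gauge with black case (68 mm across) on a brass foot, 119 mm high. Origin: centre of the underside.
- coupling: Bystander: brass pipe coupling, 48 mm outside diameter, 40 mm high, standing on end. Origin: centre of the underside.
- wrench: Bystander: steel wrench lying flat on the bench. Origin: centre of the underside.
- screwdriver: Bystander: screwdriver lying on the bench. Origin: centre of the underside.
- parts_bin: Bystander: loose blue open bin, 90 x 110 mm (x, y), 60 mm high. Origin: centre of the underside.
- tube_offcut: Bystander: steel tube offcut standing on end, 40 mm diameter, 80 mm high. Origin: centre of the underside.
There are look-alikes about, which are no part of the job. Several things look just like the small_cup: the one meant starts farthest to the robot's right.

How it is judged:
On the way, in this order (a step that is already met when the one before it is completed fails the run):
1. the three vessels stand nested, small in middle in pan, and are let go (z of mid_cup in the frame of pan between -0.005 and 0.012 m and horizontal distance between mid_cup and pan below 0.025 m and z of small_cup in the frame of mid_cup between -0.005 and 0.012 m and horizontal distance between small_cup and mid_cup below 0.015 m and angle between pan's own z axis and vertical below 0.1 rad and angle between mid_cup's own z axis and vertical below 0.15 rad and angle between small_cup's own z axis and vertical below 0.2 rad and contact force between each of pan, mid_cup, small_cup and the fingers below 0.1 N and linear speed of small_cup below 0.05 m/s), for 0.2 s.
2. the filter bowl is drawn out of its pocket into the gripper (distance between filter_bowl and pocket_floor above 0.05 m and contact force between filter_bowl and holder below 0.1 N and contact force between filter_bowl and the fingers above 1 N), for 0.1 s.
At the end, for the whole second after the job is handed in: Blue cup in pan, yellow cup in blue cup, upright (6 to 11 deg), floors within 12 mm, released; the bowl held still by the fingers alone, its mouth at least 19 deg below level, within 35 mm sideways of the yellow cup's centre and 18 to 120 mm above its rim (z of mid_cup in the frame of pan between -0.005 and 0.012 m and horizontal distance between mid_cup and pan below 0.025 m and z of small_cup in the frame of mid_cup between -0.005 and 0.012 m and horizontal distance between small_cup and mid_cup below 0.015 m and angle between pan's own z axis and vertical below 0.1 rad and angle between mid_cup's own z axis and vertical below 0.15 rad and angle between small_cup's own z axis and vertical below 0.2 rad and contact force between each of pan, mid_cup, small_cup and the fingers below 0.1 N and angle between filter_bowl's own z axis and vertical above 1.9 rad and horizontal distance between bowl_mouth and small_cup_rim below 0.035 m and z of bowl_mouth in the frame of small_cup_rim between 0.018 and 0.12 m and contact force between filter_bowl and the fingers above 1 N and linear speed of filter_bowl below 0.03 m/s and angular speed of filter_bowl below 0.2 rad/s and contact force between filter_bowl and holder below 0.1 N and contact force between filter_bowl and pan below 0.1 N and contact force between filter_bowl and mid_cup below 0.1 N and contact force between filter_bowl and small_cup below 0.1 N); the arm keeps its last pose, push and grip.
It fails at once if another thing on the bench is pushed more than 30 mm from its place (distance of any of jar, gauge, coupling, wrench, screwdriver, parts_bin, tube_offcut from where it was at the start of the episode above 0.03 m).
It fails at once if the filter bowl is dropped on the bench (height (world z) of filter_bowl below 0.015 m).
It also fails if it takes over 67 s, if anything falls off the work surface, if the arm or the gripper's body presses on something with over 40 N, if the wrist force passes 120 N, or if a joint passes its speed limit or range.

ROBOT

A 6-joint arm with a two-finger parallel gripper is mounted at the origin on the work surface. World frame = base frame: x ahead of the robot, y to its left, z up, the work surface at z = 0. Lengths are in m, angles in rad, forces in N, time in s.
With the tool pointing down it reaches from about 0.375 to 0.925 m from the base axis. Payload 5.7 kg.
Tool frame: the origin (TCP) lies midway between the tips of the shut fingers; the grasp point (between the pads) lies 19 mm behind it; z points along the fingers, y is the line along which they close (so a half turn about z gives the same grasp; the last joint's range is limited). The gripper opens to 88 mm and grips with 3 to 60 N. Pads are 20 mm wide; open, the fingers measure 115 mm over their backs; the gripper's body (75 mm by 178 mm) begins 61 mm behind the grasp point.
Start: joints at [-1.291, 0.359, 1.51, -0, 1.272, -0.115], TCP at [0.231, -0.554, 0.223] pointing down, gripper open.
Joint ranges: [-2.97, 2.97], [-1.01, 2.36], [0.21, 2.38], [-0.96, 4.11], [0.2, 2.71], [-2.98, 2.98]. Speed limits (rad/s): [2.39, 2.39, 3.14, 3.14, 3.14, 3.14].

INTERFACE

Orientations are given as a rotation vector (axis times angle).
In Python, from cell import robot, move_gripper, viewer gives the robot as it stands. Calls block until the motion is done:
- robot.move_pose(position, orientation): joint-space move of the TCP to a pose.
- robot.movel(position, rotation=None, vel=0.15, force_limit=None): straight line of the TCP; rotation=None keeps the orientation; vel is the mean speed in m/s. With force_limit (N) it stops when the force on the tool has changed by that much, and returns True; else False.
- robot.move_j(angles): joint-space move.
- move_gripper(opening, grip_force=None): finger opening in m; grip_force is the grip in N (None keeps the last); returns when the fingers have stopped.
- robot.wait(seconds).
- robot.ik(position, orientation): joint angles nearest the present ones, or None.
- robot.observe(): the state.
- viewer.camera(name): name is "scene" or "top" or "wrist"; returns a dict with "pixels" (480x640x3 uint8, red, green, blue), "camera_matrix" (3x3 intrinsics, pixels), "k1" (the pictures are not rectified: a ray, as slopes to the right and down, at radius r is drawn at 1 + k1 r^2 times it, then the intrinsics apply), "R" (3x3) and "t" (3): a world point X has camera coordinates R X + t; the wrist camera has in their place "hand_eye" (4x4, takes a point from camera to tool coordinates, whose origin is the TCP and whose axes are the flange's). Camera axes: x right, y down, z forward; pixel columns grow to the right and rows downward; lengths in m; the calibration is good to about 2 mm. A picture is of the moment at which its call begins: read the wrist's pose just before it. There is no depth.
A pose or a line that the arm cannot do raises robot.PlanningError and nothing moves.
- robot.sign_off(): hands the job in; it is judged then, once.
The state is a dict: "time_s": time; "joint_pos": joint angles; "dq": joint speeds; "effort": joint torques, N m; "position": TCP position; "tool_rot": TCP orientation; "ft_force": force on the tool from outside, world axes, zero at the start; "torque": the same for the moment, N m; "gripper_width": finger opening in m; "gripper_force": force on a finger pad.
Only numpy, scipy, OpenCV 4.12 (cv2) and the standard library are available. Lean on these libraries where they do the work, as an engineer would, in place of code of your own. Each camera call takes 0.05 s, during which the arm holds its last target. There are 200 camera calls.

## Working session

There is one attempt and no reset: what is moved stays moved. The work goes in short steps, each a Python script; the robot and the scene stay as the last script left them, time stands still between calls to the robot, and variables do not carry over. Pictures are saved under pics/ and viewed, at most 10 in all, crops included, and the job is handed in when it is done.

```bash
ls; mkdir -p pics; cat > h.py <<'E'
import numpy as np, cv2
from scipy.spatial.transform import Rotation as Rn
from cell import robot, move_gripper, viewer
def shot(name,fn=None):
    o=robot.observe(); c=viewer.camera(name); c=dict(c)
    if name=='wrist':
        H=np.array(c['hand_eye']); Rt=Rn.from_rotvec(o['tool_rot']).as_matrix()
        Rwc=Rt@H[:3,:3]; C=Rt@H[:3,3]+np.array(o['position'])
        c['R']=Rwc.T; c['t']=-Rwc.T@C
    if fn: cv2.imwrite('pics/'+fn,np.array(c['pixels'])[:,:,::-1])
    np.savez('pics/'+(fn or name)+'.npz',K=c['camera_matrix'],k1=c['k1'],R=c['R'],t=c['t'])
    return c
def load(fn): return dict(np.load('pics/'+fn+'.npz'))
def ray(c,u,v):
    d=np.array([float(c['k1']),0,0,0,0])
    K=np.array(c['K'] if 'K' in c else c['camera_matrix'],float)
    p=cv2.undistortPointsIter(np.array([[[u,v]]],float),K,d,None,None,(3,100,1e-12))[0,0]
    R=np.array(c['R']);C=-R.T@np.array(c['t'])
    w=R.T@np.array([p[0],p[1],1]); return C,w/np.linalg.norm(w)
def onz(c,u,v,z):
    C,w=ray(c,u,v); return C+w*(z-C[2])/w[2]
def tri(*obs):
    A=np.zeros((3,3));b=np.zeros(3)
    rs=[ray(*o) for o in obs]
    for C,w in rs:
        P=np.eye(3)-np.outer(w,w);A+=P;b+=P@C
    X=np.linalg.solve(A,b)
    return X,[np.linalg.norm((np.eye(3)-np.outer(w,w))@(X-C)) for C,w in rs]
def proj(c,X):
    K=np.array(c['K'] if 'K' in c else c['camera_matrix'],float)
    q=np.array(c['R'])@np.array(X)+np.array(c['t'])
    s=q[:2]/q[2];s=s*(1+float(c['k1'])*(s@s)); return K[:2,:2]@s+K[:2,2]
E
python3 - <<'E'
from h import *
for n in ('scene','top'):
    c=shot(n,n+'1.png'); print(n,np.round(c['camera_matrix'],1).tolist(),c['k1'],-np.array(c['R']).T@c['t'])
print(robot.observe())
E
```

```text
pics
scene [[544.4, 0.0, 316.0], [0.0, 544.4, 244.0], [0.0, 0.0, 1.0]] -0.09952315325158885 [1.13134382 0.86908061 0.85007601]
top [[447.8, 0.0, 319.8], [0.0, 447.8, 242.6], [0.0, 0.0, 1.0]] -0.010873945914379351 [ 0.42546816 -0.05981886  1.07118323]
{'time_s': 0.1, 'joint_pos': array([-1.29109688e+00,  3.59437948e-01,  1.51128131e+00,  8.55018281e-06,
        1.27251982e+00, -1.15077613e-01]), 'dq': array([ 5.32611053e-04, -7.78007189e-04, -2.36476962e-03, -9.44831369e-05,
       -6.01094078e-04, -1.44648742e-04]), 'effort': array([-2.84277382e-05, -5.16357994e+01, -2.71406651e+01,  6.77168998e-02,
        2.76113162e-02, -2.72601670e-05]), 'position': array([ 0.23060115, -0.55325931,  0.22190703]), 'tool_rot': array([-3.07898051e+00, -6.15769550e-01,  1.99736144e-04]), 'ft_force': array([ 0.72391275,  0.09464822, -0.37278282]), 'torque': array([0.03357389, 0.01113486, 0.02458163]), 'gripper_force': 0.0, 'gripper_width': 0.08783251260357834}
```

View pics/scene1.png

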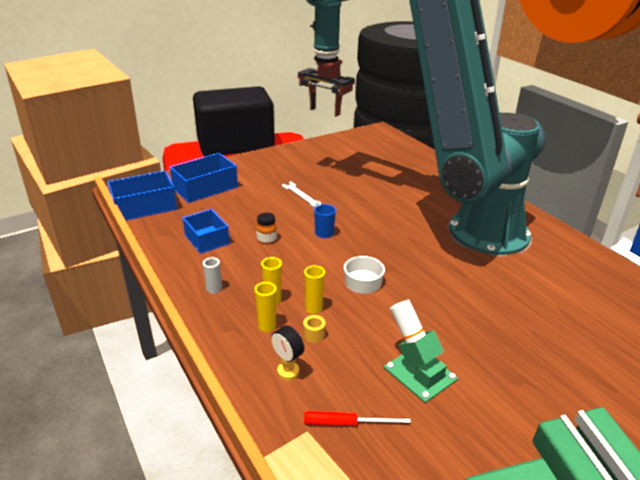

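View pics/top1.png

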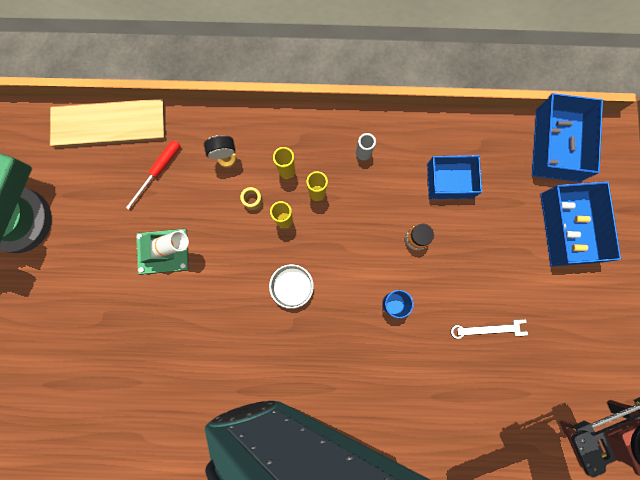

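The top view shows three yellow cups with rims at about (285,156), (317,180) and (281,212), plus the brass coupling at (251,198). Image right is −y, the robot's right, so (317,180) is the candidate. The blue cup is at (398,304), the pan at (291,287), and the bowl mouth at (177,241). Next I'll check these in close crops.

```bash
python3 - <<'E'
import cv2
a=cv2.imread('pics/top1.png')[130:330,130:430]; cv2.imwrite('pics/topc.png',cv2.resize(a,None,fx=2.6,fy=2.6,interpolation=cv2.INTER_CUBIC))
a=cv2.imread('pics/scene1.png')[195:405,190:460]; cv2.imwrite('pics/scenec.png',cv2.resize(a,None,fx=2.8,fy=2.8,interpolation=cv2.INTER_CUBIC))
E
```

```text
(no output)
```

View pics/topc.png

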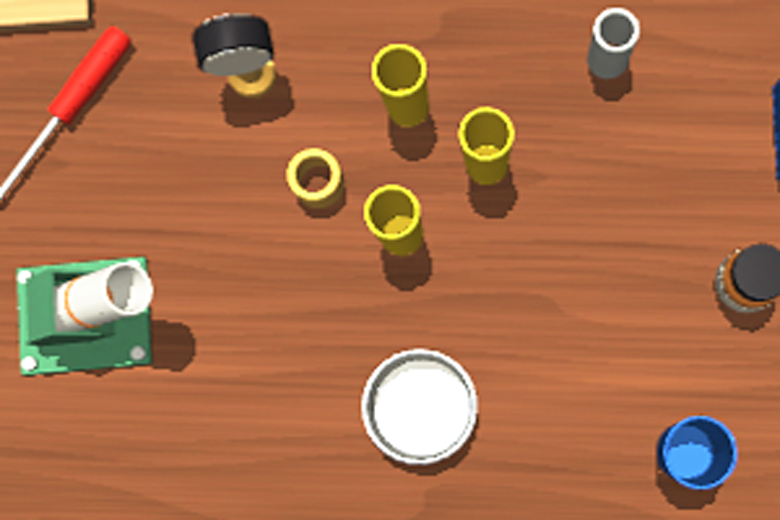

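View pics/scenec.png

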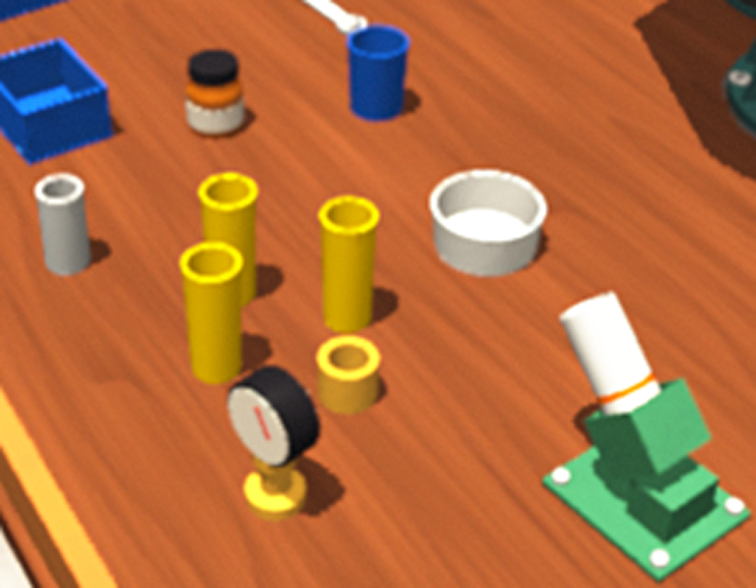

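The crops confirm three identical yellow cups plus the coupling. The rightmost cup is at crop (487,135), which is the back one in the scene crop at (229,192). Rim pixels (top crop / scene crop):

| Object | Top crop | Scene crop |
|---|---|---|
| Blue cup | (700,454) | (378,41) |
| Pan | (420,408) | (488,203) |
| Bowl mouth | (130,289) | (588,306) |

Now triangulating.

```bash
python3 - <<'E'
from h import *
T=load('top1.png');S=load('scene1.png')
t=lambda x,y:(T,(x+.5)/2.6-.5+130,(y+.5)/2.6-.5+130)
s=lambda x,y:(S,(x+.5)/2.8-.5+190,(y+.5)/2.8-.5+195)
for n,a,b in [('yel R',(487,135),(229,192)),('yel2',(393,213),(349,216)),('yel3',(399,71),(212,263)),('blue',(700,454),(378,41)),('pan',(420,408),(488,203)),('mouth',(130,289),(588,306)),('couple',(314,175),(348,360)),('jar',(757,273),(213,68)),('tube',(616,30),(60,190)),]:
    X,e=tri(t(*a),s(*b)); print(n,X.round(4),np.round(e,4))
q=[onz(*t(*p),.008)[:2] for p in [(18,268),(148,258),(152,366),(22,376)]]
print('plate',np.round(q,4).tolist(),np.mean(q,0))
for p,r in zip(q,q[1:]+q[:1]): d=r-p; print(np.hypot(*d).round(4),np.degrees(np.arctan2(d[1],d[0])).round(1))
q=[onz(*s(*p),.008)[:2] for p in [(545,481),(660,577),(748,513)]]; print('scene plate',np.round(q,4).tolist())
# gauge face, etc
E
```

```text
yel R [ 0.6869 -0.0462  0.1072] [0.0002 0.0002]
yel2 [0.6175 0.031  0.1067] [0.0001 0.0001]
yel3 [0.7411 0.0307 0.1076] [0.0001 0.0001]
blue [ 0.4239 -0.2343  0.078 ] [0.0006 0.0006]
pan [0.4569 0.0059 0.0441] [0.0006 0.0006]
mouth [0.5426 0.2403 0.1339] [0.0009 0.0009]
couple [0.665  0.1108 0.0353] [0.0002 0.0002]
jar [ 0.5819 -0.2852  0.0672] [0.0009 0.0009]
tube [ 0.7938 -0.1574  0.0776] [0.0002 0.0002]
plate [[0.5757, 0.3852], [0.5884, 0.2653], [0.4887, 0.255], [0.4762, 0.3734]] [0.53224859 0.31973646]
0.1205 -83.9
0.1003 -174.1
0.1191 96.1
0.1002 6.7
scene plate [[0.5911, 0.2731], [0.5762, 0.3878], [0.4817, 0.3756]]
```

```bash
cat >> h.py <<'E'
def down(deg): return (Rn.from_euler('z',deg,degrees=True)*Rn.from_euler('x',180,degrees=True)).as_rotvec()
PAN=np.array([.4569,.0059]);BLUE=np.array([.4239,-.2343]);YEL=np.array([.6869,-.0462])
YAW=np.radians(6.2)
def bowl_tool(elev, yaw=YAW):
    "axis a of bowl (towards mouth) at elevation elev deg heading holder -y; tool from above"
    e=np.radians(elev);h=np.array([np.sin(yaw),-np.cos(yaw),0])
    a=np.cos(e)*h+np.array([0,0,np.sin(e)])
    z=np.sin(e)*h-np.array([0,0,np.cos(e)])   # tool z, perp to a, downward
    out=[]
    for s in (1,-1):
        x=s*a; y=np.cross(z,x); out.append(Rn.from_matrix(np.c_[x,y,z]).as_rotvec())
    return a,z,out
E
python3 - <<'E'
from h import *
def p(n,pos,r):
    q=robot.ik(pos,r); print(n,None if q is None else np.round(q,2))
for yw in (-90,-45,0,45,90):
    for n,P in (('blue',BLUE),('yel',YEL),('pan',PAN)):
        p(n+str(yw),[*P,.1],down(yw))
O=np.array([.5334,.3246,.053])
a,z,rs=bowl_tool(45)
print(a,z)
for r in rs:
    g=O+.085*a; p('bowl',g+.019*z,r); p('pre',g-.07*z,r); p('out',g+.019*z+.1*a,r)
for yw in (6.2,0,-30,30,50):
    a,z,rs=bowl_tool(-30,np.radians(yw))
    for r in rs:
        m=np.array([*PAN,.17]); p('fin%s'%yw,m-.035*a+.019*z,r)
E
```

```text
blue-90 [-0.65  0.35  1.89 -0.    0.9   2.49]
yel-90 [-0.17  0.6   1.42 -0.    1.12  2.97]
pan-90 None
blue-45 [-0.65  0.35  1.89 -0.    0.9   1.71]
yel-45 [-0.17  0.6   1.42 -0.    1.12  2.19]
pan-45 [-0.14  0.32  1.95 -0.    0.87  2.22]
blue0 [-0.65  0.35  1.89 -0.    0.9   0.92]
yel0 [-0.17  0.6   1.42 -0.    1.12  1.4 ]
pan0 [-0.14  0.32  1.95 -0.    0.87  1.43]
blue45 [-0.65  0.35  1.89 -0.    0.9   0.14]
yel45 [-0.17  0.6   1.42 -0.    1.12  0.62]
pan45 [-0.14  0.32  1.95 -0.    0.87  0.65]
blue90 [-0.65  0.35  1.89  0.    0.9  -0.65]
yel90 [-0.17  0.6   1.42 -0.    1.12 -0.17]
pan90 [-0.14  0.32  1.95 -0.    0.87 -0.14]
[ 0.07636708 -0.70297089  0.70710678] [ 0.07636708 -0.70297089 -0.70710678]
bowl [ 0.7   0.78  1.38 -0.63  1.51 -2.34]
pre [ 0.77  0.75  1.24 -0.6   1.68 -2.38]
out [ 0.61  0.64  1.46 -0.67  1.51 -2.43]
bowl [ 0.7   0.78  1.38 -0.63  1.51  0.8 ]
pre [ 0.77  0.75  1.24 -0.6   1.68  0.76]
out [ 0.61  0.64  1.46 -0.67  1.51  0.71]
fin6.2 [-0.44  0.34  1.85  0.46  1.28  2.39]
fin6.2 [-0.44  0.34  1.85  0.46  1.28 -0.75]
fin0 [-0.45  0.32  1.88  0.5   1.23  2.45]
fin0 [-0.45  0.32  1.88  0.5   1.23 -0.69]
fin-30 [-0.49  0.22  2.04  0.65  0.97  2.78]
fin-30 [-0.49  0.22  2.04  0.65  0.97 -0.36]
fin30 [-0.36  0.4   1.74  0.33  1.43  2.14]
fin30 [-0.36  0.4   1.74  0.33  1.43 -1.  ]
fin50 [-0.28  0.44  1.67  0.21  1.52  1.93]
fin50 [-0.28  0.44  1.67  0.21  1.52 -1.21]
```

```bash
python3 - <<'E'
from h import *
r=down(90)
robot.move_pose([*BLUE,.13],r)
robot.movel([*BLUE,.047],vel=.2)
move_gripper(.03,15); robot.wait(.1)
o=robot.observe(); print(o['gripper_width'],o['gripper_force'],o['time_s'])
robot.movel([*BLUE,.12],vel=.2)
robot.movel([*PAN,.12],vel=.3)
c=shot('scene','s2.png')
robot.movel([*PAN,.062],vel=.15)
hit=robot.movel([*PAN,.046],vel=.04,force_limit=3)
o=robot.observe(); print(hit,o['position'],o['gripper_width'],o['ft_force'],o['time_s'])
move_gripper(.086); 
robot.movel([*PAN,.14],vel=.25)
robot.move_pose([*YEL,.2],r)
shot('scene','s3.png');shot('top','t3.png'); print(robot.observe()['time_s'])
a=cv2.imread('pics/s3.png')[180:390,190:460];b=cv2.imread('pics/t3.png')[130:340,230:380]
m=np.hstack([cv2.resize(x,None,fx=1.9,fy=1.9,interpolation=cv2.INTER_CUBIC) for x in (a,b)]);cv2.imwrite('pics/m3.png',m);print(m.shape)
E
```

```text
0.059731572218913134 15.000547080435354 2.75
True [0.45855903 0.00564107 0.05073272] 0.05997200476535529 [-0.63586594 -0.20506059 -0.81847844] 5.1583
7.3333
(399, 798, 3)
```

View pics/m3.png

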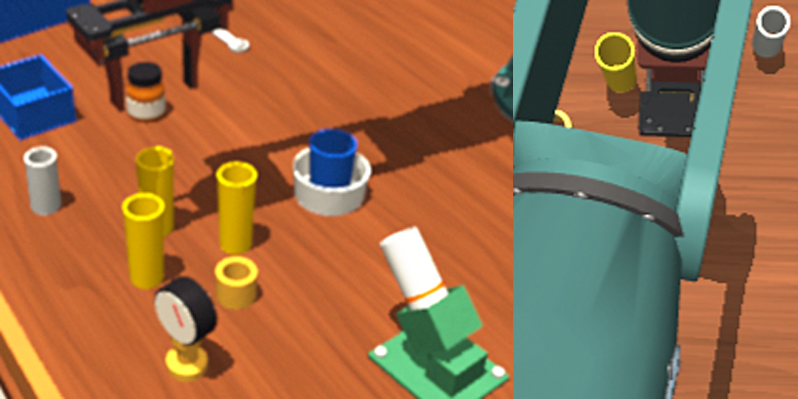

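The blue cup stands upright in the pan (rim near crop (334,144)), and the gripper is over the rightmost yellow cup at (155,160). I'll take a wrist shot of the yellow cup and the blue one to refine both positions.

```bash
python3 - <<'E'
from h import *
r=down(90)
robot.move_pose([YEL[0],YEL[1],.3],r); shot('wrist','wy.png')
robot.move_pose([PAN[0],PAN[1],.3],r); robot.wait(.2); shot('wrist','wb.png')
print(robot.observe()['time_s'], load('wb.png')['t'])
for f,X in (('wy.png',[*YEL,.11]),('wb.png',[*PAN,.084])): print(proj(load(f),X))
S=load('s3.png'); print('scene blue',onz(S,(334.5)/1.9-.5+190,(144.5)/1.9-.5+180,.084))
m=np.hstack([cv2.imread('pics/'+f)[::,100:500] for f in ('wy.png','wb.png')]);cv2.imwrite('pics/mw.png',m)
E
```

```text
9.05 [-0.45862351 -0.04832425  0.46620667]
[308.71458776 211.41303546]
[307.25283622 205.16603652]
scene blue [0.4598945  0.01129752 0.084     ]
```

View pics/mw.png

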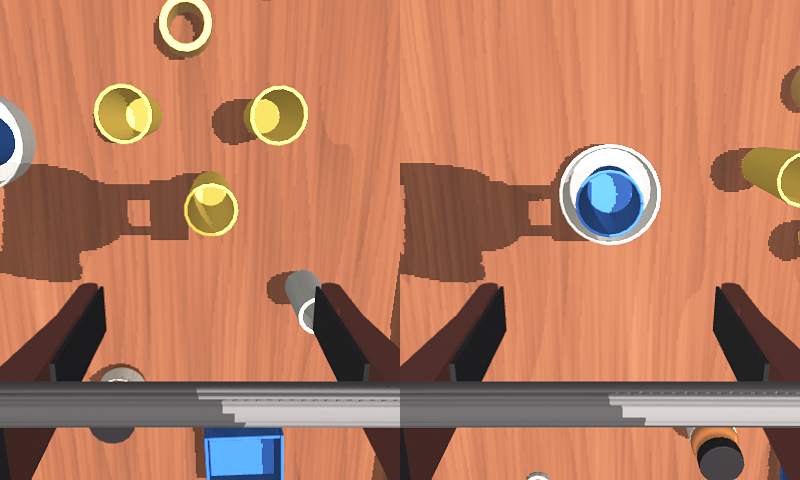

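In the wrist views the yellow rim is centred at about (311,210), the blue rim at (310,203) and the pan rim at (310,194.5), all within 2 mm of prediction.

```bash
python3 - <<'E'
from h import *
Y=onz(load('wy.png'),311.5,210,.11)[:2]; B=onz(load('wb.png'),309.7,203,.084)[:2]; P=onz(load('wb.png'),310.2,194.5,.045)
print(Y,B,P)
Y=(Y+YEL)/2
r=down(90)
robot.move_pose([*Y,.18],r); robot.movel([*Y,.081],vel=.2)
move_gripper(.025,12); robot.wait(.1)
o=robot.observe(); print(o['gripper_width'],o['gripper_force'],o['time_s'])
robot.movel([*Y,.215],vel=.2)
robot.movel([*B,.215],vel=.25)
robot.wait(.2); print(robot.observe()['position'])
shot('wrist','w4.png'); shot('scene','s4.png')
a=cv2.imread('pics/s4.png')[130:370,200:440];b=cv2.imread('pics/w4.png')[100:420,150:470]
cv2.imwrite('pics/m4.png',np.hstack([cv2.resize(x,(400,400),interpolation=cv2.INTER_CUBIC) for x in (a,b)]))
E
```

```text
[ 0.6892423  -0.04499297] [0.45909363 0.00786274] [0.45963572 0.00883111 0.045     ]
0.04410920879248983 12.000037719262764 11.5417
[0.46021026 0.00756781 0.21487852]
```

View pics/m4.png

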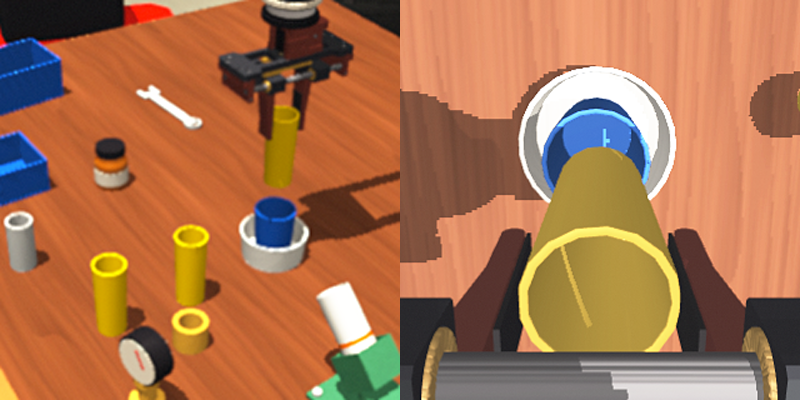

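The cup hangs upright in the gripper over the blue cup. Lowering it now.

```bash
python3 - <<'E'
from h import *
B=np.array([.4592,.0079])
print(robot.movel([*B,.11],vel=.15,force_limit=6), robot.observe()['position'])
hit=robot.movel([*B,.0855],vel=.04,force_limit=3)
o=robot.observe(); print(hit,o['position'],o['ft_force'],o['time_s'])
if o['position'][2]<.095:
    move_gripper(.08); robot.movel([*B,.2],vel=.25)
    robot.move_pose([.5,.25,.3],down(90)); robot.wait(.1)
    shot('scene','s5.png');shot('top','t5.png'); print(robot.observe()['time_s'])
    a=cv2.imread('pics/s5.png')[200:400,300:500];b=cv2.imread('pics/t5.png')[180:340,130:330]
    cv2.imwrite('pics/m5.png',np.hstack([cv2.resize(a,(400,400),interpolation=2),cv2.resize(cv2.imread('pics/t5.png')[150:350,180:380],(400,400),interpolation=2)]))
E
```

```text
False [0.45980871 0.00781004 0.11049059]
True [0.45903038 0.00791017 0.08814745] [0.56604456 0.0303916  0.39228974] 15.1333
17.6833
```

View pics/m5.png

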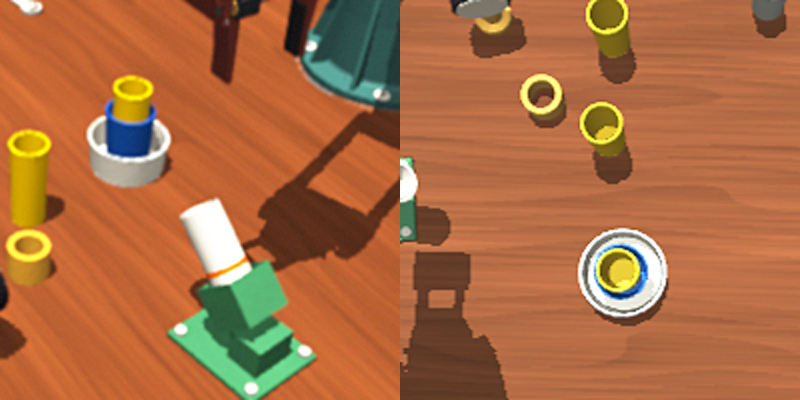

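The yellow cup sits in the blue cup in the pan, with its rim at about (289,285) in the top image and (366,244) in the scene image. Now the bowl.

```bash
python3 - <<'E'
from h import *
print(tri((load('t5.png'),289.2,284.8),(load('s5.png'),366.3,244.3)))
M=np.array([.5426,.2403,.1345]); a,z,rs=bowl_tool(45); r=rs[1]
g=M-.035*a
robot.move_pose(g-.14*z,r); robot.movel(g-.04*z,vel=.2)
print(robot.movel(g+.019*z,vel=.1,force_limit=8))
o=robot.observe(); print(o['position'],o['ft_force'])
move_gripper(.03,35); robot.wait(.2)
o=robot.observe(); print(o['gripper_width'],o['gripper_force'],o['ft_force'],o['position'],o['time_s'])
p=o['position']
if .041<o['gripper_width']<.047:
    print(robot.movel(p+.09*a,vel=.08,force_limit=20)); robot.wait(.2)
    o=robot.observe(); print(o['gripper_width'],o['ft_force'],o['position'],o['time_s'])
    shot('scene','s6.png')
    cv2.imwrite('pics/m6.png',cv2.resize(cv2.imread('pics/s6.png')[170:410,310:550],(600,600),interpolation=2))
E
```

```text
(array([0.45755937, 0.00665719, 0.11369164]), [np.float64(0.0006165302410120559), np.float64(0.0006165302410122137)])
False
[0.54166943 0.25205345 0.096584  ] [ 0.12491149 -0.93104321 -0.01507881]
0.04268359115933624 35.00065376982093 [ 1.06361237 -0.50586942  0.8463732 ] [0.54156644 0.25157246 0.09641839] 20.6333
False
0.04250947632009327 [-1.04328497 -0.56936072 -2.75927014] [0.54835211 0.18852506 0.1596963 ] 22.1083
```

View pics/m6.png

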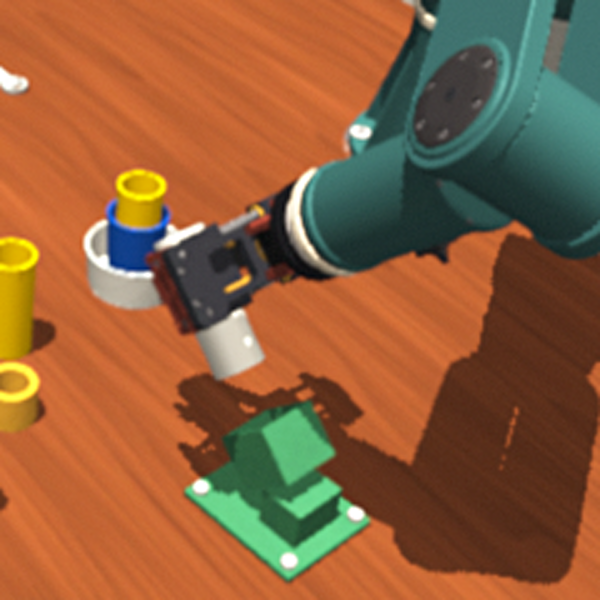

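The bowl is clear of the pocket and held, with its foot at (232,365). Nested cups are undisturbed. Now raise, tilt and bring it over the stack.

```bash
python3 - <<'E'
from h import *
o=robot.observe(); p=o['position']
a,z,rs=bowl_tool(-30); r=rs[1]
T=np.array([.4588,.0075,.174]); f=T-.035*a+.019*z
print(f)
robot.movel([p[0],p[1]+.02,.28],vel=.2)
robot.move_pose(f+[0,.06,.11],r)
robot.movel(f+[0,0,.08],vel=.2); robot.movel(f,vel=.1); robot.wait(.5)
o=robot.observe(); print(o['position'],np.linalg.norm(Rn.from_rotvec(o['tool_rot']).inv().__mul__(Rn.from_rotvec(r)).as_rotvec()),o['gripper_width'],o['gripper_force'],o['ft_force'],np.abs(o['dq']).max(),o['time_s'])
shot('scene','s7.png');shot('top','t7.png')
print('T',proj(load('s7.png'),T),'rim',proj(load('s7.png'),[.4588,.0075,.118]))
cv2.imwrite('pics/m7.png',np.hstack([cv2.resize(cv2.imread('pics/s7.png')[150:310,290:450],(400,400),interpolation=2),cv2.resize(cv2.imread('pics/t7.png')[200:360,210:370],(400,400),interpolation=2)]))
E
```

```text
[0.45450045 0.04707803 0.17504552]
[0.45452553 0.04704502 0.17513924] 0.00016503474441246195 0.04245411484853666 34.999350076541305 [ 0.38540552  0.03221661 -3.52175839] 0.0015577220633692839 26.0
T [367.52655639 223.39294712] rim [365.94693401 243.11928247]
```

View pics/m7.png

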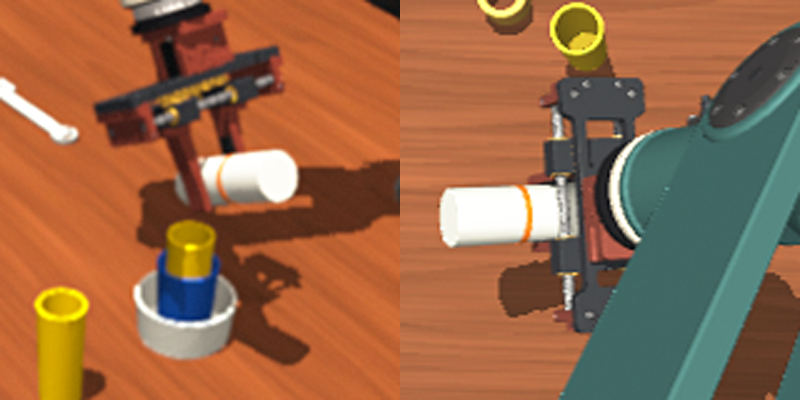

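The bowl is held mouth-down toward the stack, foot at scene (402,220). The vessels stand nested and nothing touches them. I'll check the foot and orange band against the predicted pixels before handing in.

```bash
python3 - <<'E'
from h import *
a,z,rs=bowl_tool(-30);T=np.array([.4588,.0075,.174])
S=load('s7.png');U=load('t7.png')
sc=lambda c,x0,y0,o:((proj(c,X)-[x0,y0]+.5)*2.5+o).round(0)
for n,X in (('foot',T-.12*a),('band',T-.065*a),('mouth',T)): print(n,X.round(3),sc(S,290,150,[0,0]),sc(U,210,200,[400,0]))
F,e=tri((S,290+281/2.5,150+176/2.5),(U,210+54/2.5,200+217/2.5)); print('foot meas',F,e)
B=onz(S,290+221/2.5,150+180/2.5,T[2]+.065*.5);print(B)
E
```

```text
foot [0.448 0.111 0.234] [280. 178.] [448. 218.]
band [0.453 0.063 0.206] [239. 181.] [517. 214.]
mouth [0.459 0.008 0.174] [195. 185.] [593. 210.]
foot meas [0.4450919  0.10730986 0.23171074] [np.float64(0.0027797613833058705), np.float64(0.0027797613833058375)]
[0.46629355 0.05622915 0.2065    ]
```

```bash
python3 -c "
from h import *
print(robot.sign_off())"
```

```text
the job is handed in; nothing more can be done
None
```

I handed the job in at about 26 s of robot time: the cups are nested in the pan and released, and the bowl is held still, about 30° mouth-down and about 55 mm above the yellow cup's rim; sign-off returned no verdict.

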